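Put the RF calibration kit back in its tray

ROBOT

A 6-joint arm with a two-finger parallel gripper is mounted at the origin on the work surface. World frame = base frame: x ahead of the robot, y to its left, z up, the work surface at z = 0. Lengths are in mm, angles in rad, forces in N, time in s.
With the tool pointing down it reaches from about 350 to 775 mm from the base axis. Payload 7.3 kg.
Tool frame: the origin (TCP) lies on the centre line of the jaws, within the pads' length; the fingertips stand 17 mm ahead of it and the grasp point (between the pads) lies 2 mm behind it; z points along the fingers, y is the line along which they close (so a half turn about z gives the same grasp; the last joint's range is limited). The gripper opens to 92 mm and grips with 3 to 60 N. Pads are 19 mm wide; open, the fingers measure 130 mm over their backs; the gripper's body (75 mm by 190 mm) begins 47 mm behind the grasp point.
Start: joints at [-1.336, 0.342, 1.524, -0, 1.275, -0.146], TCP at [195.146, -487.403, 243.741] pointing down, gripper open.
Joint ranges: [-2.53, 2.53], [-0.77, 2.02], [0.04, 2.7], [-1, 4.14], [0.28, 2.66], [-3.11, 3.11]. Speed limits (rad/s): [2.57, 2.57, 3.14, 3.14, 3.14, 3.14].

INTERFACE

Orientations are given as [roll, pitch, yaw] about the fixed x, y, z axes, in that order (R = Rz(yaw) Ry(pitch) Rx(roll)).
In Python, from plant import bot gives the robot as it stands. The module is installed in compiled form; this text tells all that it offers.
- The arm moves only by the shell command python3 -m pendant 'ROWS'. ROWS is JSON, a list of rows, each a list of 3 entries, a list of its own where there are three numbers: the shift along the world's x, y, z as a fraction of full scale, then the turn, a rotation vector about the world's x, y, z as a fraction of full scale, then the opening, from -1 (shut) to 1 (fully open), so that 0 is half open. In form: [[[tx, ty, tz], [rx, ry, rz], claw], ...]. A call has exactly 10 rows; each row shifts and turns the commanded pose from where the row before left it; what a row does not reach is not made up. Full scale, the value 1, is 30 mm for a shift and 0.12 rad for a turn. A row lasts 1/12 s, in which the tool goes at most 41.7 mm and 7.16 degrees, less where a joint would pass 70% of its speed; a pose out of reach is approached as far as the arm can. A call with a number of a shift or a turn outside -1 to 1 is refused whole. A call with a gripper value outside its range is refused whole. The fingers move at their own pace and stop on an object; the grip force is fixed at half the most. Time passes only in rows, so rows that do not move let the fingers close, or fill a call up. It gives the time, the measured TCP pose, the force, the opening and the grip force at its end, in the units of the state.
- bot.get_obs(): the state, without advancing time (a new reading comes with each control period).
- bot.capture(name): name is "scene" or "top"; returns the picture (400x640x3 uint8, blue, green, red); there is no depth.
- bot.camera_params(name): a dict with "fovy" (degrees; the focal length in pixels is half the picture's height over the tangent of half this angle, whatever the lens; pixels are square), "cx", "cy" (the principal point, pixels), "distortion" ([k1, k2, p1, p2, k3] as OpenCV has them; the pictures are not rectified), "camera_from_world" (4x4, takes a point from world to camera coordinates). Camera axes: x right, y down, z forward; pixel columns grow to the right and rows downward; lengths in mm; the calibration is good to about 2 mm. A picture is of the moment at which its call begins. camera_params takes no time and is no camera call.
- bot.close_job(): hands the job in; it is judged then, once.
The state is a dict: "time": time; "joint_positions": joint angles; "dq": joint speeds; "tau": joint torques, N m; "tool_pos": TCP position; "tcp_rot": TCP orientation; "contact_force": force on the tool from outside, world axes, zero at the start; "moment": the same for the moment, N m; "grip_width": finger opening in mm; "finger_force": force on a finger pad.
Only numpy, scipy, OpenCV 4.12 (cv2) and the standard library are available. Lean on these libraries where they do the work, as an engineer would, in place of code of your own. Each camera call takes 0.05 s, during which the arm holds its last target. There are 200 camera calls.

TASK

The measurement is finished: put the four kit parts (the blue calibration module, the black finned attenuator, the green waveguide adapter with the brass flange and the silver round termination) back in the kit tray, each seated flat and fully down in the recess whose outline matches it, standing as it stands now. These are precision parts, so set them down, do not drop or throw them, and leave the multimeter and the circuit board where they are.

Things in the scene. Friction and masses are not known exactly. Their poses are not given: they have to be found in the camera images.
- calmod: Calibration module, 0.3 kg: blue box 86 x 54 x 34 mm, white label on top, two steel connectors (14 mm long, 16 mm dia.) on its +x end; footprint 100 x 54 mm. Loose, standing on the bench. Origin: centre of its underside, z up. x lengthwise: box from x = -50 to 36 mm (middle at -7), connectors to 50. Grip across the 54 mm (y).
- attenuator: Power attenuator, 0.28 kg: black finned block 54 (x) x 40 (y) x 40 mm high with a steel connector on each end (20 mm long; 21 mm dia. at +x, 16 at -x; axis 20 mm up), 94 mm long in all. Loose, standing on the bench. Origin: centre of its underside, z up. Grip across the block's 40 mm (y).
- waveguide: Waveguide adapter, 0.14 kg: square brass flange 42 x 42 x 6 mm below, from its middle a green-painted tube 15 (x) x 28 (y) mm up to 49 mm; a small steel connector sticks out of the tube towards +x to x = 18 mm, 30 mm up. Loose, standing on the bench. Origin: centre of its underside, z up. Grip across the tube's 28 mm (y).
- termination: Termination, round, silver, 0.22 kg: finned cylinder 46 mm dia., 44 mm high, upright, with a steel connector 20 mm dia. on top, up to 60 mm. Loose, standing on the bench. Origin: centre of its underside, z up. Grip across the 46 mm from any side.
- calmod_insert: Hard insert 130 x 130 x 22 mm, near-black with a yellow recess floor, fixed in the grey tray (rim 2 mm above the insert faces) with the other three, underside 6 mm above the bench. Origin: centre of its underside; top face z = 22 mm, recess floor z = 10 mm. Recess: plain rectangle 116 (x) x 70 (y) mm, centred, for the calibration module, either way round.
- attenuator_insert: Hard insert 130 x 130 x 22 mm, near-black with a yellow recess floor, fixed in the grey tray (rim 2 mm above the insert faces) with the other three, underside 6 mm above the bench. Origin: centre of its underside; top face z = 22 mm, recess floor z = 10 mm. Recess: centred cross, 70 (x) x 56 (y) mm with a slot 38 mm wide through it, 110 mm long in x; for the attenuator, either way round.
- waveguide_insert: Hard insert 130 x 130 x 22 mm, near-black with a yellow recess floor, fixed in the grey tray (rim 2 mm above the insert faces) with the other three, underside 6 mm above the bench. Origin: centre of its underside; top face z = 22 mm, recess floor z = 10 mm. Recess: centred square 58 x 58 mm, sides along x and y, for the waveguide adapter on its flange, any of four ways round.
- termination_insert: Hard insert 130 x 130 x 22 mm, near-black with a yellow recess floor, fixed in the grey tray (rim 2 mm above the insert faces) with the other three, underside 6 mm above the bench. Origin: centre of its underside; top face z = 22 mm, recess floor z = 10 mm. Recess: centred circle 62 mm in diameter, for the termination, upright, connector up.
- multimeter: Bystander, leave alone: orange handheld multimeter 165 (x) x 78 (y) mm, 44 mm high with its dial, loose on the bench beside the work. Origin: centre of its underside.
- board: Bystander, leave alone: green circuit board 125 (x) x 90 (y) mm (110 mm over the gold connectors on its long edges), 15 mm high, loose on the bench beside the work. Origin: centre of its underside.
There are look-alikes about, which are no part of the job. Leave any purple or red look-alike of the termination alone.

How it is judged (in metres and radians):
At the end, for the whole second after the job is handed in: Each of the four parts sits in its own matching recess: its origin within 14 mm (horizontally) of the insert's centre, its underside on the recess floor (at most 3 mm above it), upright within 0.07 rad, at rest (under 0.02 m/s and 0.2 rad/s) and released (horizontal distance between calmod and calmod_insert below 0.014 m and z of calmod in the frame of calmod_insert between 0.006 and 0.013 m and angle between each of calmod, attenuator, waveguide, termination's own z axis and vertical below 0.07 rad and linear speed of each of calmod, attenuator, waveguide, termination below 0.02 m/s and angular speed of each of calmod, attenuator, waveguide, termination below 0.2 rad/s and horizontal distance between attenuator and attenuator_insert below 0.014 m and z of attenuator in the frame of attenuator_insert between 0.006 and 0.013 m and horizontal distance between waveguide and waveguide_insert below 0.014 m and z of waveguide in the frame of waveguide_insert between 0.006 and 0.013 m and horizontal distance between termination and termination_insert below 0.014 m and z of termination in the frame of termination_insert between 0.006 and 0.013 m); the robot touches nothing.
It fails at once if a kit part is dropped or thrown (faster than 0.65 m/s, a fall of about 20 mm, while the fingers do not hold it) ((contact force between the fingers and calmod below 0.05 N and linear speed of calmod above 0.65 m/s) or (contact force between the fingers and attenuator below 0.05 N and linear speed of attenuator above 0.65 m/s) or (contact force between the fingers and waveguide below 0.05 N and linear speed of waveguide above 0.65 m/s) or (contact force between the fingers and termination below 0.05 N and linear speed of termination above 0.65 m/s)).
It fails at once if the multimeter or the circuit board is moved by more than 20 mm (distance of any of multimeter, board from where it was at the start of the episode above 0.02 m).
It also fails if it takes over 120 s, if anything falls off the work surface, if the arm or the gripper's body presses on something with over 40 N, if the wrist force passes 120 N, or if a joint passes its speed limit or range.

## Working session

There is one attempt and no reset: what is moved stays moved. The work goes in short steps, Python scripts to look and compute and a shell command to move; the robot and the scene stay as the last step left them, time stands still between calls to the robot, and variables do not carry over. Pictures are saved under pics/ and viewed, at most 14 in all, crops included, and the job is handed in when it is done.

```bash
mkdir -p pics; python3 - <<'E'
from plant import bot
import cv2
for n in("scene","top"):
    cv2.imwrite(f"pics/{n}0.png",bot.capture(n)); p=bot.camera_params(n); print(n,p)
print(bot.get_obs())
E
```

```text
scene {'fovy': 54.5423454881629, 'cx': 323.1554150400184, 'cy': 196.95664660715227, 'distortion': array([-0.05713871,  0.        ,  0.        ,  0.        ,  0.        ]), 'camera_from_world': array([[ 8.26658654e-01,  5.62658413e-01,  7.14001609e-03,
        -4.31996283e+02],
       [ 3.30553863e-01, -4.75303457e-01, -8.15365420e-01,
        -1.40261652e+02],
       [-4.55378539e-01,  6.76389040e-01, -5.78902628e-01,
         1.54847026e+03],
       [ 0.00000000e+00,  0.00000000e+00,  0.00000000e+00,
         1.00000000e+00]])}
top {'fovy': 52.1537667402793, 'cx': 323.02912827694774, 'cy': 200.82443375244674, 'distortion': array([0.02615821, 0.        , 0.        , 0.        , 0.        ]), 'camera_from_world': array([[ 1.02504473e-02, -9.99920610e-01, -7.32815973e-03,
         5.56714058e+00],
       [-9.93463439e-01, -9.35048310e-03, -1.13767150e-01,
         5.45543826e+02],
       [ 1.13689596e-01,  8.44642294e-03, -9.93480414e-01,
         1.22350326e+03],
       [ 0.00000000e+00,  0.00000000e+00,  0.00000000e+00,
         1.00000000e+00]])}
{'time': 0.1, 'joint_positions': array([-1.33598741e+00,  3.42636996e-01,  1.52487879e+00, -7.08840257e-06,
        1.27539538e+00, -1.46016827e-01]), 'dq': array([ 0.00136659, -0.00089372, -0.0009802 , -0.0009723 ,  0.00106977,
        0.0002674 ]), 'tau': array([ 1.45248472e-03, -4.32003951e+01, -2.44694513e+01,  7.19036884e-02,
        5.26618038e-02, -6.25449115e-05]), 'tool_pos': array([ 195.07102525, -487.0690172 ,  243.13767685]), 'tcp_rot': array([-3.14028718e+00, -1.85135760e-04,  3.80827687e-01]), 'contact_force': array([ 0.34703708, -0.55026055,  0.76726817]), 'moment': array([-0.00596946, -0.02178242,  0.0179704 ]), 'finger_force': 0.0, 'grip_width': 91.66874294732915}
```

View pics/top0.png

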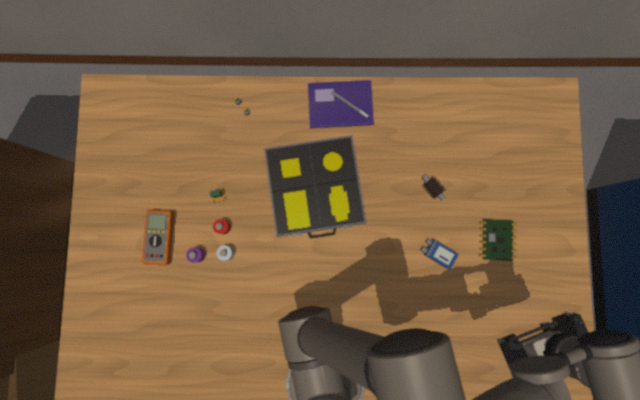

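View pics/scene0.png

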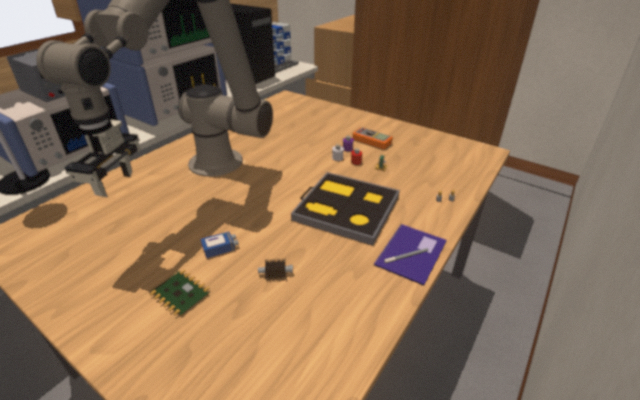

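The top view shows +x pointing up and +y pointing left.

- **Tray:** around (315,187). The square recess is at (290,168), the circle at (333,161), the rectangle at (297,210) and the cross at (340,203).
- **Parts:** calmod (440,254), attenuator (434,187), waveguide (217,195).
- **Termination candidates:** silver-white (225,253), purple (195,255) and red (221,226). Only the silver one fits the description, and I'll confirm it in an enlarged crop.

```bash
cat > h.py <<'E'
import numpy as np, cv2
from plant import bot
def cam(n):
    p=bot.camera_params(n); f=200/np.tan(np.radians(p["fovy"]/2))
    return np.array([[f,0,p["cx"]],[0,f,p["cy"]],[0,0,1]]),np.array(p["distortion"]),np.array(p["camera_from_world"])
def ray(n,uv):
    K,d,T=cam(n); q=cv2.undistortPoints(np.array(uv,float).reshape(-1,1,2),K,d)[:,0]
    D=np.c_[q,np.ones(len(q))]@T[:3,:3]; return -T[:3,:3].T@T[:3,3],D
def plane(n,uv,z):
    o,D=ray(n,uv); return (o+D*((z-o[2])/D[:,2])[:,None])[:,:2]
def proj(n,P):
    K,d,T=cam(n); return cv2.projectPoints(np.array(P,float).reshape(-1,3),cv2.Rodrigues(T[:3,:3])[0],T[:3,3],K,d)[0][:,0]
def blobs(im,lo,hi,roi,amin=15):
    x0,y0,x1,y1=roi; s=4
    c=cv2.resize(im[y0:y1,x0:x1],None,fx=s,fy=s,interpolation=cv2.INTER_CUBIC)
    m=cv2.inRange(cv2.cvtColor(c,cv2.COLOR_BGR2HSV),lo,hi)
    cs=cv2.findContours(m,cv2.RETR_EXTERNAL,cv2.CHAIN_APPROX_NONE)[0]
    return [((k[:,0]+.5)/s-.5+[x0,y0]).astype(np.float32) for k in sorted(cs,key=cv2.contourArea,reverse=True) if cv2.contourArea(k)>amin*s*s]
E
python3 - <<'E'
from h import *
im=cv2.imread("pics/top0.png")
def rep(name,z,lo,hi,roi,k=1):
    for c in blobs(im,lo,hi,roi)[:k]:
        w=plane("top",c,z).astype(np.float32); r=cv2.minAreaRect(w)
        print(name,"px",c.mean(0).round(),"rect",np.round(r[0],1),np.round(r[1],1),round(r[2],1),"box",np.round(cv2.boxPoints(r)).tolist())
rep("floor",16,(20,150,100),(40,255,255),(260,130,370,245),4)
rep("blue",34,(100,110,40),(125,255,255),(415,230,470,275))
rep("att",40,(0,0,0),(180,255,60),(415,165,455,210))
rep("green",49,(60,80,0),(100,255,255),(205,180,235,210))
rep("sil",44,(0,0,110),(180,70,255),(213,240,240,266))
a=cv2.resize(im[175:275,410:470],None,fx=5,fy=5,interpolation=2);b=cv2.resize(im[175:275,180:240],None,fx=5,fy=5,interpolation=2)
cv2.imwrite("pics/crop1.png",np.hstack([b,a]))
E
```

```text
floor px [296. 209.] rect [519.5  94.1] [118.5  72.9] 9.2 box [[455.0, 121.0], [467.0, 49.0], [584.0, 68.0], [572.0, 140.0]]
floor px [339. 203.] rect [541.  -38.1] [112.1  58.8] 9.6 box [[481.0, -18.0], [491.0, -76.0], [601.0, -58.0], [591.0, 0.0]]
floor px [290. 167.] rect [651.5 115.3] [59.3 61.4] 8.8 box [[617.0, 141.0], [627.0, 80.0], [685.0, 90.0], [676.0, 150.0]]
floor px [332. 161.] rect [672.6 -16.4] [62.7 61.3] 63.4 box [[631.0, -31.0], [686.0, -58.0], [714.0, -2.0], [659.0, 25.0]]
blue px [442. 257.] rect [ 384.5 -350.9] [70.1 49.9] 59.4 box [[345.0, -368.0], [388.0, -394.0], [424.0, -333.0], [381.0, -308.0]]
att px [433. 187.] rect [ 589.4 -324.9] [50.7 38.8] 38.7 box [[558.0, -326.0], [582.0, -356.0], [621.0, -324.0], [597.0, -294.0]]
sil px [224. 253.] rect [384.6 306.6] [47.9 47. ] 15.8 box [[355.0, 323.0], [368.0, 278.0], [414.0, 291.0], [401.0, 336.0]]
```

View pics/crop1.png

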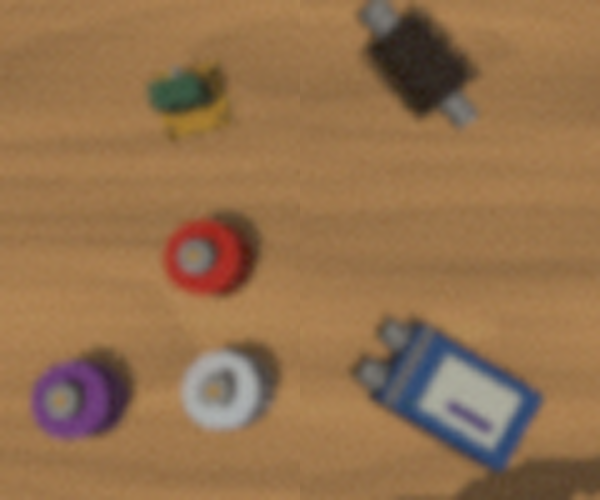

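The left crop confirms it: the silver-white cylinder is at crop (222,390), which is full picture (224,253). Red is at crop (207,257) and purple at (73,400), and neither matches. I need better measurements of the calmod, attenuator and waveguide, so next I'll use enlarged crops from both views.

```bash
python3 - <<'E'
from h import *
t=cv2.imread("pics/top0.png"); s=cv2.imread("pics/scene0.png")
def c(im,x,y): return cv2.resize(im[y:y+36,x:x+50],None,fx=8,fy=8,interpolation=2)
g=np.vstack([np.hstack([c(t,415,234),c(s,195,226)]),np.hstack([c(t,195,178),c(s,357,145)])])
# candidate ticks: projected corner points
def mark(im,n,x,y,ox,oy,P):
    for u,v in proj(n,P): cv2.circle(g,(int((u+.5-x)*8+ox),int((v+.5-y)*8+oy)),2,(0,0,255),-1)
def box(o,yaw,x0,x1,y0,y1,z):
    a=np.radians(yaw);R=np.array([[np.cos(a),-np.sin(a)],[np.sin(a),np.cos(a)]])
    return [[*(np.array(o)+R@[x,y]),z] for x in(x0,x1) for y in(y0,y1)]
cal=box((392,-338),59.4,-50,36,-27,27,34); mark(g,"top",415,234,0,0,cal); mark(g,"scene",195,226,400,0,cal)
o=plane("top",[(215.5,193.2)],49)[0]; print(o)
w=box(o,15,-7.5,7.5,-14,14,49)+box(o,15,-21,21,-21,21,6); mark(g,"top",195,178,0,288,w); mark(g,"scene",357,145,400,288,w)
cv2.imwrite("pics/crop2.png",g)
E
```

```text
[563.62599622 337.15092907]
```

View pics/crop2.png

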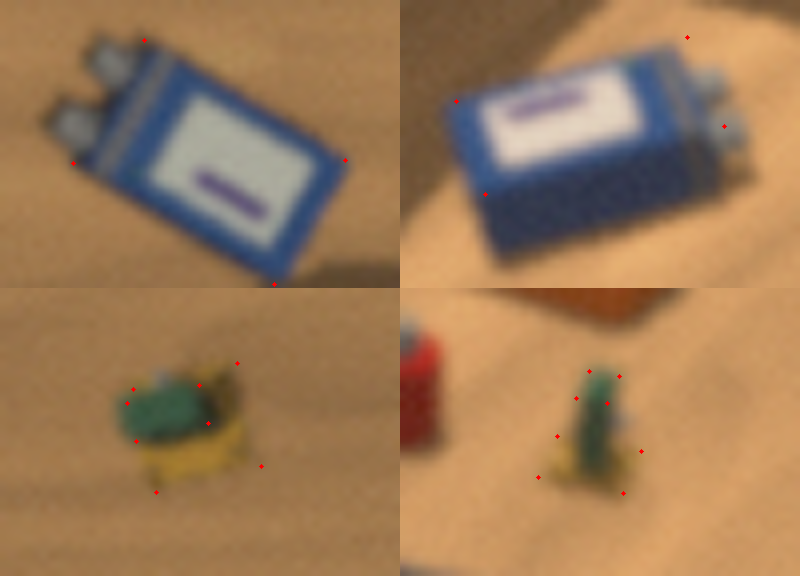

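Measured poses:

| Part | Position (mm) | Yaw |
|---|---|---|
| calmod | (390,-341) | 1.04 |
| attenuator | (591,-328) | 0.68 |
| waveguide | (565,339) | about 0.3 |
| termination | (385,307) | any |

The tray yaw is 0.16. The calmod's scene marks sit about 3 mm too far towards +x, and I've corrected for that in its position. The fingers don't fit inside the recesses, so I'll grip with the TCP 32 mm above each underside. That means picking at z=32 and placing at z=48. I'll start with the calmod.

```bash
python3 -m pendant '[[[0.65,0.487,-0.377],[0,0,0.547],1],[[0.65,0.487,-0.377],[0,0,0.547],1],[[0.65,0.487,-0.377],[0,0,0.547],1],[[0.65,0.487,-0.377],[0,0,0.547],1],[[0.65,0.487,-0.377],[0,0,0.547],1],[[0.65,0.487,-0.377],[0,0,0.547],1],[[0.65,0.487,-0.377],[0,0,0.547],1],[[0.65,0.487,-0.377],[0,0,0.547],1],[[0.65,0.487,-0.377],[0,0,0.547],1],[[0.65,0.487,-0.377],[0,0,0.547],1]]'
python3 -m pendant '[[[0,0,-0.1],[0,0,0],1],[[0,0,-0.2],[0,0,0],1],[[0,0,-0.2],[0,0,0],1],[[0,0,0],[0,0,0],1],[[0,0,0],[0,0,0],1],[[0,0,0],[0,0,0],1],[[0,0,0],[0,0,0],1],[[0,0,0],[0,0,0],1],[[0,0,0],[0,0,0],1],[[0,0,0],[0,0,0],1]]'
```

```text
time: 0.93
tool_pos: [390.9, -340.3, 129.8]
tcp_rot: [-3.141, -0.0, 1.04]
contact_force: [-1.0, -0.0, 0.7]
grip_width: 92.1
finger_force: 0.0
time: 1.77
tool_pos: [390.1, -341.4, 115.9]
tcp_rot: [3.141, 0.0, 1.037]
contact_force: [-0.3, -0.3, 0.5]
grip_width: 92.1
finger_force: 0.0
```

```bash
python3 -m pendant '[[[-0.02,-0.033,-0.46],[0,0,0],1],[[-0.02,-0.033,-0.46],[0,0,0],1],[[-0.02,-0.033,-0.46],[0,0,0],1],[[-0.02,-0.033,-0.46],[0,0,0],1],[[-0.02,-0.033,-0.46],[0,0,0],1],[[-0.02,-0.033,-0.46],[0,0,0],1],[[0,0,0],[0,0,0],1],[[0,0,0],[0,0,0],0.3],[[0,0,0],[0,0,0],0],[[0,0,0],[0,0,0],-0.5]]'
python3 -m pendant '[[[0,0,0],[0,0,0],-0.5],[[0,0,0],[0,0,0],-0.5],[[0,0,0],[0,0,0],-0.5],[[0,0,0],[0,0,0],-0.5],[[0,0,0],[0,0,0],-0.5],[[0,0,0.1],[0,0,0],-0.5],[[0,0,0.2],[0,0,0],-0.5],[[0,0,0.4],[0,0,0],-0.5],[[0,0,0.4],[0,0,0],-0.5],[[0,0,0.4],[0,0,0],-0.5]]'
python3 - <<'E'
from h import *
t=bot.capture("top");s=bot.capture("scene")
c=lambda i,x,y:cv2.resize(i[y:y+100,x:x+100],None,fx=4,fy=4,interpolation=2)
cv2.imwrite("pics/g1.png",np.hstack([c(t,390,200),c(s,160,180)]))
E
```

```text
time: 2.6
tool_pos: [387.0, -347.7, 33.8]
tcp_rot: [3.14, 0.001, 1.037]
contact_force: [0.8, 0.4, 0.5]
grip_width: 76.5
finger_force: 0.0
time: 3.43
tool_pos: [386.5, -347.1, 78.3]
tcp_rot: [-3.141, -0.0, 1.037]
contact_force: [0.1, -0.8, -2.9]
grip_width: 53.7
finger_force: 30.0
```

View pics/g1.png

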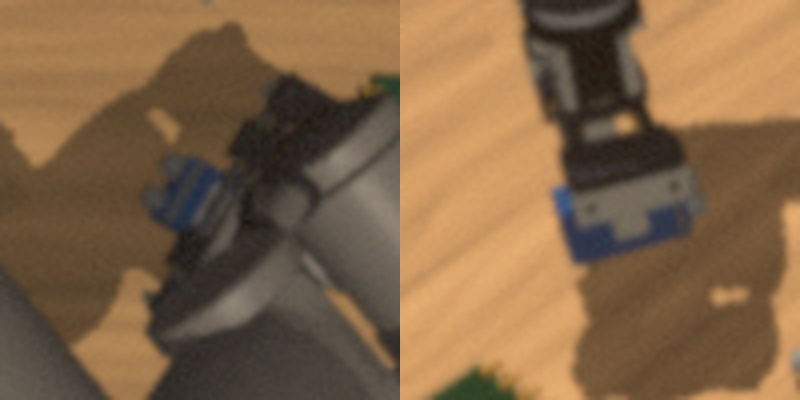

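The scene view shows the calmod held level and centred in the jaws: the box spans crop x 565–692 and the pad is at 632. The width is 53.7. I'll carry it over its recess, with the TCP at (512.6, 93) and yaw 0.16.

```bash
python3 -m pendant '[[[0.1,0.4,0.2],[0,0,-0.2],-0.5],[[0.2,0.7,0.2],[0,0,-0.35],-0.5],[[0.22,0.76,0.2],[0,0,-0.385],-0.5],[[0.22,0.76,0.2],[0,0,-0.385],-0.5],[[0.22,0.76,0.2],[0,0,-0.385],-0.5],[[0.22,0.76,0],[0,0,-0.385],-0.5],[[0.22,0.76,0],[0,0,-0.385],-0.5],[[0.22,0.76,0],[0,0,-0.385],-0.5],[[0.22,0.76,0],[0,0,-0.385],-0.5],[[0.22,0.76,0],[0,0,-0.385],-0.5]]'
python3 -m pendant '[[[0.22,0.76,0],[0,0,-0.385],-0.5],[[0.22,0.76,0],[0,0,-0.385],-0.5],[[0.22,0.76,0],[0,0,-0.385],-0.5],[[0.22,0.76,0],[0,0,-0.385],-0.5],[[0.22,0.76,0],[0,0,-0.385],-0.5],[[0.22,0.76,0],[0,0,-0.385],-0.5],[[0.22,0.76,0],[0,0,-0.385],-0.5],[[0.22,0.76,0],[0,0,-0.385],-0.5],[[0.1,0.6,0],[0,0,-0.2],-0.5],[[0.1,0.5,0],[0,0,-0.1],-0.5]]'
python3 -m pendant '[[[0,0,0],[0,0,0],-0.5],[[0,0,0],[0,0,0],-0.5],[[0,0,0],[0,0,0],-0.5],[[0,0,0],[0,0,0],-0.5],[[0,0,0],[0,0,0],-0.5],[[0,0,0],[0,0,0],-0.5],[[0,0,0],[0,0,0],-0.5],[[0,0,0],[0,0,0],-0.5],[[0,0,0],[0,0,0],-0.5],[[0,0,0],[0,0,0],-0.5]]'
```

```text
time: 4.37
tool_pos: [448.3, -130.6, 107.2]
tcp_rot: [-3.141, 0.0, 0.599]
contact_force: [-0.2, 0.4, -3.3]
grip_width: 54.1
finger_force: 30.0
time: 5.2
tool_pos: [507.0, 85.1, 107.0]
tcp_rot: [-3.141, 0.001, 0.196]
contact_force: [0.7, -0.0, -3.8]
grip_width: 53.7
finger_force: 30.0
time: 6.03
tool_pos: [507.2, 83.5, 107.9]
tcp_rot: [3.142, -0.0, 0.196]
contact_force: [-0.2, -0.5, -3.3]
grip_width: 53.6
finger_force: 30.0
```

```bash
python3 -m pendant '[[[0.09,0.16,-0.2],[0,0,-0.15],-0.5],[[0.09,0.16,-0.2],[0,0,-0.15],-0.5],[[0,0,-0.3],[0,0,0],-0.5],[[0,0,-0.3],[0,0,0],-0.5],[[0,0,-0.3],[0,0,0],-0.5],[[0,0,-0.2],[0,0,0],-0.5],[[0,0,-0.2],[0,0,0],-0.5],[[0,0,-0.1],[0,0,0],-0.5],[[0,0,0],[0,0,0],-0.5],[[0,0,0],[0,0,0],-0.5]]'
```

```text
time: 6.87
tool_pos: [512.6, 93.1, 53.8]
tcp_rot: [3.141, 0.0, 0.16]
contact_force: [-0.4, 1.1, -3.7]
grip_width: 54.0
finger_force: 30.0
```

```bash
python3 -m pendant '[[[0,0,-0.05],[0,0,0],-0.5],[[0,0,-0.04],[0,0,0],-0.5],[[0,0,-0.03],[0,0,0],-0.5],[[0,0,-0.02],[0,0,0],-0.5],[[0,0,0],[0,0,0],-0.5],[[0,0,0],[0,0,0],-0.5],[[0,0,0],[0,0,0],-0.5],[[0,0,0],[0,0,0],-0.5],[[0,0,0],[0,0,0],-0.5],[[0,0,0],[0,0,0],-0.5]]'
```

```text
time: 7.7
tool_pos: [512.6, 93.2, 49.7]
tcp_rot: [3.141, -0.0, 0.16]
contact_force: [0.4, 0.8, -3.2]
grip_width: 53.6
finger_force: 30.0
```

Still no contact (−3.2 N is just the part's weight). I'll lower another 1 mm or so, then open gently and rise.

```bash
python3 -m pendant '[[[0,0,-0.02],[0,0,0],-0.5],[[0,0,-0.01],[0,0,0],-0.5],[[0,0,0],[0,0,0],-0.5],[[0,0,0],[0,0,0],0.2],[[0,0,0],[0,0,0],0.4],[[0,0,0],[0,0,0],0.4],[[0,0,0],[0,0,0],0.4],[[0,0,0.1],[0,0,0],0.4],[[0,0,0.3],[0,0,0],0.4],[[0,0,0.5],[0,0,0],0.4]]'
python3 -m pendant '[[[0,0,0.8],[0,0,0],0.4],[[0,-0.5,0.8],[0,0,0],0.6],[[0,-1,0.4],[0,0,0.2],0.8],[[0,-1,0.2],[0,0,0.2],1],[[0,-1,0],[0,0,0.2],1],[[0,-1,0],[0,0,0.2],1],[[0,-1,0],[0,0,0.2],1],[[0,-1,0],[0,0,0.2],1],[[0,-1,0],[0,0,0.2],1],[[0,-1,0],[0,0,0.2],1]]'
python3 - <<'E'
from h import *
t=bot.capture("top");s=bot.capture("scene")
c=lambda i,x,y:cv2.resize(i[y:y+100,x:x+100],None,fx=4,fy=4,interpolation=2)
cv2.imwrite("pics/g2.png",np.hstack([c(t,262,140),c(s,295,140)]))
E
```

```text
time: 8.53
tool_pos: [511.7, 93.1, 75.4]
tcp_rot: [-3.141, 0.003, 0.16]
contact_force: [0.1, 0.4, -0.2]
grip_width: 64.4
finger_force: 0.0
time: 9.37
tool_pos: [512.5, -163.4, 142.7]
tcp_rot: [3.141, -0.001, 0.353]
contact_force: [0.7, -0.2, -0.4]
grip_width: 91.9
finger_force: 0.0
```

View pics/g2.png

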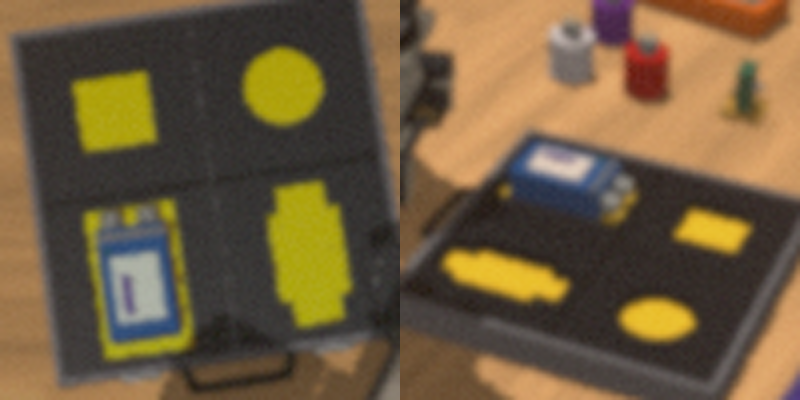

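The calmod is seated in its recess, at top crop (140,275) with a yellow margin all round. The attenuator is next, at (591,-328) with yaw 0.68.

```bash
python3 -m pendant '[[[0.33,-0.69,-0.125],[0,0,0.34],1],[[0.33,-0.69,-0.125],[0,0,0.34],1],[[0.33,-0.69,-0.125],[0,0,0.34],1],[[0.33,-0.69,-0.125],[0,0,0.34],1],[[0.33,-0.69,-0.125],[0,0,0.34],1],[[0.33,-0.69,-0.125],[0,0,0.34],1],[[0.33,-0.69,-0.125],[0,0,0.34],1],[[0.33,-0.66,-0.125],[0,0,0.34],1],[[0,0,0],[0,0,0],1],[[0,0,0],[0,0,0],1]]'
```

```text
time: 10.3
tool_pos: [591.7, -326.3, 111.5]
tcp_rot: [-3.141, -0.0, 0.677]
contact_force: [-0.2, 0.0, 0.1]
grip_width: 91.5
finger_force: 0.0
```

```bash
python3 -m pendant '[[[0,-0.05,-0.44],[0,0,0],1],[[0,0,-0.44],[0,0,0],1],[[0,0,-0.44],[0,0,0],1],[[0,0,-0.44],[0,0,0],1],[[0,0,-0.44],[0,0,0],1],[[0,0,-0.4],[0,0,0],1],[[0,0,0],[0,0,0],1],[[0,0,0],[0,0,0],0.3],[[0,0,0],[0,0,0],0],[[0,0,0],[0,0,0],-0.7]]'
python3 -m pendant '[[[0,0,0],[0,0,0],-0.7],[[0,0,0],[0,0,0],-0.7],[[0,0,0],[0,0,0],-0.7],[[0,0,0],[0,0,0],-0.7],[[0,0,0],[0,0,0],-0.7],[[0,0,0.1],[0,0,0],-0.7],[[0,0,0.2],[0,0,0],-0.7],[[0,0,0.4],[0,0,0],-0.7],[[0,0,0.4],[0,0,0],-0.7],[[0,0,0.4],[0,0,0],-0.7]]'
python3 - <<'E'
from h import *
t=bot.capture("top");s=bot.capture("scene")
c=lambda i,x,y:cv2.resize(i[y:y+100,x:x+100],None,fx=4,fy=4,interpolation=2)
cv2.imwrite("pics/g3.png",np.hstack([c(t,390,150),c(s,220,200)]))
E
```

```text
time: 11.13
tool_pos: [592.3, -328.4, 34.7]
tcp_rot: [3.14, -0.0, 0.678]
contact_force: [0.4, -1.1, 0.1]
grip_width: 76.3
finger_force: 0.0
time: 11.97
tool_pos: [591.9, -328.2, 80.4]
tcp_rot: [3.141, -0.0, 0.678]
contact_force: [0.1, -0.1, -3.4]
grip_width: 39.8
finger_force: 30.0
```

View pics/g3.png

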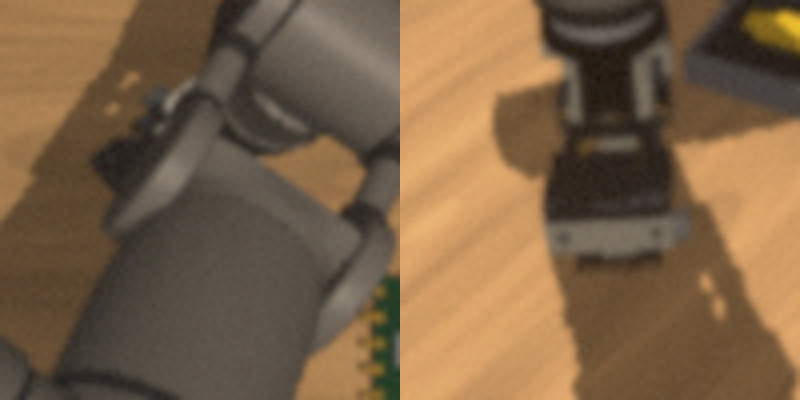

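The attenuator is held at 39.8 mm, level and centred within about 2 mm. I'll carry it to its cross recess.

```bash
python3 -m pendant '[[[-0.1,0.4,0.4],[0,0,-0.2],-0.7],[[-0.13,0.7,0.4],[0,0,-0.35],-0.7],[[-0.14,0.76,0.2],[0,0,-0.35],-0.7],[[-0.14,0.76,0],[0,0,-0.35],-0.7],[[-0.14,0.76,0],[0,0,-0.35],-0.7],[[-0.14,0.76,0],[0,0,-0.35],-0.7],[[-0.14,0.76,0],[0,0,-0.35],-0.7],[[-0.14,0.76,0],[0,0,-0.35],-0.7],[[-0.14,0.76,0],[0,0,-0.35],-0.7],[[-0.14,0.76,0],[0,0,-0.35],-0.7]]'
python3 -m pendant '[[[-0.14,0.76,0],[0,0,-0.35],-0.7],[[-0.14,0.76,0],[0,0,-0.35],-0.7],[[-0.14,0.6,0],[0,0,-0.27],-0.7],[[0,0.4,0],[0,0,0],-0.7],[[0,0,0],[0,0,0],-0.7],[[0,0,0],[0,0,0],-0.7],[[0,0,0],[0,0,0],-0.7],[[0,0,0],[0,0,0],-0.7],[[0,0,0],[0,0,0],-0.7],[[0,0,0],[0,0,0],-0.7]]'
```

```text
time: 12.9
tool_pos: [550.9, -111.6, 109.0]
tcp_rot: [3.141, -0.0, 0.274]
contact_force: [0.2, -0.3, -2.4]
grip_width: 39.9
finger_force: 30.0
time: 13.73
tool_pos: [538.7, -37.8, 108.6]
tcp_rot: [3.141, 0.0, 0.159]
contact_force: [-0.1, 0.8, -3.5]
grip_width: 39.8
finger_force: 30.0
```

```bash
python3 -m pendant '[[[0,0,-0.2],[0,0,0],-0.7],[[0,0,-0.35],[0,0,0],-0.7],[[0,0,-0.35],[0,0,0],-0.7],[[0,0,-0.35],[0,0,0],-0.7],[[0,0,-0.25],[0,0,0],-0.7],[[0,0,-0.15],[0,0,0],-0.7],[[0,0,-0.1],[0,0,0],-0.7],[[0,0,-0.1],[0,0,0],-0.7],[[0,0,-0.06],[0,0,0],-0.7],[[0,0,0],[0,0,0],-0.7]]'
python3 -m pendant '[[[0,0,0],[0,0,0],-0.7],[[0,0,-0.02],[0,0,0],-0.7],[[0,0,0],[0,0,0],-0.7],[[0,0,0],[0,0,0],-0.7],[[0,0,0],[0,0,0],-0.7],[[0,0,0],[0,0,0],-0.7],[[0,0,0],[0,0,0],-0.7],[[0,0,0],[0,0,0],-0.7],[[0,0,0],[0,0,0],-0.7],[[0,0,0],[0,0,0],-0.7]]'
```

```text
time: 14.57
tool_pos: [538.6, -37.0, 51.3]
tcp_rot: [3.142, 0.0, 0.16]
contact_force: [-0.2, -0.3, -1.4]
grip_width: 39.7
finger_force: 30.0
time: 15.4
tool_pos: [538.6, -37.0, 50.8]
tcp_rot: [3.142, 0.0, 0.16]
contact_force: [0.4, -0.1, -2.5]
grip_width: 39.7
finger_force: 30.0
```

```bash
python3 -m pendant '[[[0,0,-0.02],[0,0,0],-0.7],[[0,0,-0.01],[0,0,0],-0.7],[[0,0,0],[0,0,0],-0.7],[[0,0,0],[0,0,0],0],[[0,0,0],[0,0,0],0.2],[[0,0,0],[0,0,0],0.2],[[0,0,0],[0,0,0],0.2],[[0,0,0.1],[0,0,0],0.2],[[0,0,0.4],[0,0,0],0.2],[[0,0,0.7],[0,0,0],0.2]]'
python3 -m pendant '[[[0,0,0.8],[0,0,0],0.4],[[0,0.3,0.8],[0,0,0],0.6],[[-0.365,0.82,0.4],[0,0,0.37],1],[[-0.365,0.82,0],[0,0,0.37],1],[[-0.365,0.82,0],[0,0,0.37],1],[[-0.365,0.82,0],[0,0,0.37],1],[[-0.365,0.82,0],[0,0,0.37],1],[[-0.365,0.82,0],[0,0,0.37],1],[[-0.365,0.82,0],[0,0,0.37],1],[[-0.365,0.82,0],[0,0,0.37],1]]'
python3 -m pendant '[[[-0.365,0.82,0],[0,0,0.37],1],[[-0.365,0.82,0],[0,0,0.37],1],[[-0.365,0.82,0],[0,0,0.37],1],[[-0.365,0.82,0],[0,0,0.37],1],[[-0.365,0.8,0],[0,0,0.37],1],[[-0.365,0.8,0],[0,0,0.37],1],[[0,0,0],[0,0,0],1],[[0,0,0],[0,0,0],1],[[0,0,0],[0,0,0],1],[[0,0,0],[0,0,0],1]]'
```

```text
time: 16.23
tool_pos: [537.3, -36.8, 84.6]
tcp_rot: [-3.14, 0.004, 0.16]
contact_force: [0.2, 0.1, -0.4]
grip_width: 55.2
finger_force: 0.0
time: 17.07
tool_pos: [450.4, 169.8, 146.2]
tcp_rot: [3.141, -0.0, 0.517]
contact_force: [0.1, 0.2, -0.6]
grip_width: 92.0
finger_force: 0.0
time: 17.9
tool_pos: [385.8, 314.4, 146.0]
tcp_rot: [3.141, 0.0, 0.78]
contact_force: [0.3, -0.5, -0.3]
grip_width: 91.5
finger_force: 0.0
```

```bash
python3 - <<'E'
from h import *
t=bot.capture("top");s=bot.capture("scene")
c=lambda i,x,y:cv2.resize(i[y:y+100,x:x+100],None,fx=4,fy=4,interpolation=2)
cv2.imwrite("pics/g4.png",np.hstack([c(t,262,140),c(s,295,140)]))
E
python3 -m pendant '[[[-0.03,-0.23,-0.3],[0,0,0],1],[[0,0,-0.5],[0,0,0],1],[[0,0,-0.5],[0,0,0],1],[[0,0,-0.5],[0,0,0],1],[[0,0,-0.5],[0,0,0],1],[[0,0,0],[0,0,0],1],[[0,0,0],[0,0,0],1],[[0,0,0],[0,0,0],1],[[0,0,0],[0,0,0],1],[[0,0,0],[0,0,0],1]]'
```

```text
time: 18.83
tool_pos: [385.0, 308.5, 77.8]
tcp_rot: [3.141, -0.002, 0.781]
contact_force: [-0.3, -0.4, 0.3]
grip_width: 92.0
finger_force: 0.0
```

View pics/g4.png

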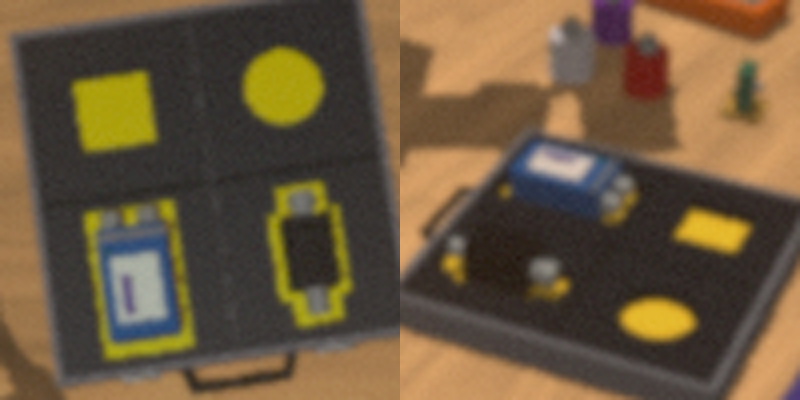

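The attenuator is seated at top crop (312,250), with a yellow margin all round. Now I'll grip the silver termination.

```bash
python3 -m pendant '[[[0,-0.02,-0.3],[0,0,0],1],[[0,0,-0.4],[0,0,0],1],[[0,0,-0.4],[0,0,0],1],[[0,0,-0.36],[0,0,0],1],[[0,0,0],[0,0,0],1],[[0,0,0],[0,0,0],0.5],[[0,0,0],[0,0,0],0.2],[[0,0,0],[0,0,0],0],[[0,0,0],[0,0,0],-0.5],[[0,0,0],[0,0,0],-0.5]]'
python3 -m pendant '[[[0,0,0],[0,0,0],-0.5],[[0,0,0],[0,0,0],-0.5],[[0,0,0],[0,0,0],-0.5],[[0,0,0],[0,0,0],-0.5],[[0,0,0],[0,0,0],-0.5],[[0,0,0.1],[0,0,0],-0.5],[[0,0,0.3],[0,0,0],-0.5],[[0,0,0.5],[0,0,0],-0.5],[[0,0,0.7],[0,0,0],-0.5],[[0,0,0.7],[0,0,0],-0.5]]'
python3 - <<'E'
from h import *
t=bot.capture("top");s=bot.capture("scene")
c=lambda i,x,y:cv2.resize(i[y:y+100,x:x+100],None,fx=4,fy=4,interpolation=2)
cv2.imwrite("pics/g5.png",np.hstack([c(t,180,180),c(s,295,90)]))
E
```

```text
time: 19.67
tool_pos: [384.7, 307.8, 33.7]
tcp_rot: [3.141, -0.001, 0.782]
contact_force: [-0.2, 0.6, -0.8]
grip_width: 63.3
finger_force: 0.0
time: 20.5
tool_pos: [384.0, 307.3, 102.9]
tcp_rot: [-3.141, 0.002, 0.782]
contact_force: [0.4, 0.9, -2.6]
grip_width: 45.6
finger_force: 30.0
```

View pics/g5.png

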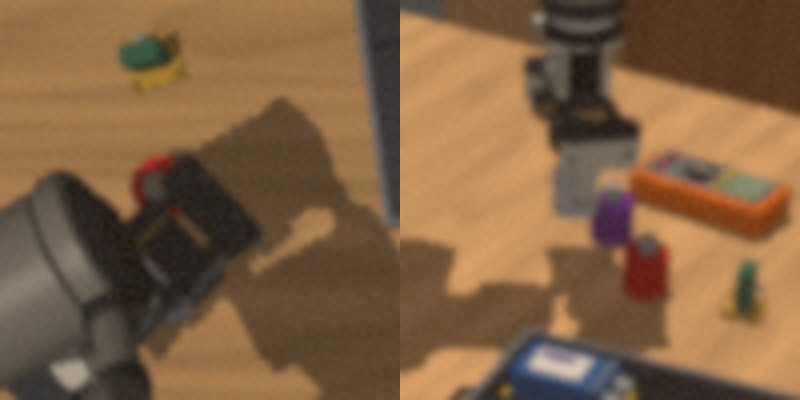

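The termination is held at 45.6 mm. In the scene crop it seems to sit left of the pad centre (575 against 597), with the purple one partly hiding it. I'll carry it above the circle and look there with a clear view before lowering.

```bash
python3 -m pendant '[[[0.3,-0.4,0.5],[0,0,0],-0.5],[[0.6,-0.7,0.5],[0,0,0],-0.5],[[0.7,-0.78,0.2],[0,0,0],-0.5],[[0.7,-0.78,0],[0,0,0],-0.5],[[0.7,-0.78,0],[0,0,0],-0.5],[[0.7,-0.78,0],[0,0,0],-0.5],[[0.7,-0.78,0],[0,0,0],-0.5],[[0.7,-0.78,0],[0,0,0],-0.5],[[0.7,-0.78,0],[0,0,0],-0.5],[[0.7,-0.78,0],[0,0,0],-0.5]]'
python3 -m pendant '[[[0.7,-0.78,0],[0,0,0],-0.5],[[0.7,-0.78,0],[0,0,0],-0.5],[[0.7,-0.78,0],[0,0,0],-0.5],[[0.6,-0.7,0],[0,0,0],-0.5],[[0.4,-0.4,0],[0,0,0],-0.5],[[0,0,0],[0,0,0],-0.5],[[0,0,0],[0,0,0],-0.5],[[0,0,0],[0,0,0],-0.5],[[0,0,0],[0,0,0],-0.5],[[0,0,0],[0,0,0],-0.5]]'
python3 - <<'E'
from h import *
s=bot.capture("scene"); p=bot.get_obs()["tool_pos"]; zb=p[2]-33.5
a=np.linspace(0,6.28,16,endpoint=False)
P=[[p[0]+23*np.cos(x),p[1]+23*np.sin(x),zb] for x in a]
u=proj("scene",P); x,y=(u.mean(0)-[32,62]).astype(int)
g=cv2.resize(s[y:y+75,x:x+70],None,fx=8,fy=8,interpolation=2)
for q in u: cv2.circle(g,tuple(((q+.5-[x,y])*8).astype(int).tolist()),2,(0,0,255),-1)
cv2.imwrite("pics/g6.png",g); print(x,y)
E
```

```text
time: 21.43
tool_pos: [579.7, 86.0, 137.0]
tcp_rot: [-3.14, 0.001, 0.781]
contact_force: [0.5, 0.0, -2.4]
grip_width: 45.6
finger_force: 30.0
time: 22.27
tool_pos: [671.9, -14.6, 138.1]
tcp_rot: [-3.141, 0.0, 0.783]
contact_force: [0.0, -0.7, -2.9]
grip_width: 45.6
finger_force: 30.0
329 136
```

View pics/g6.png

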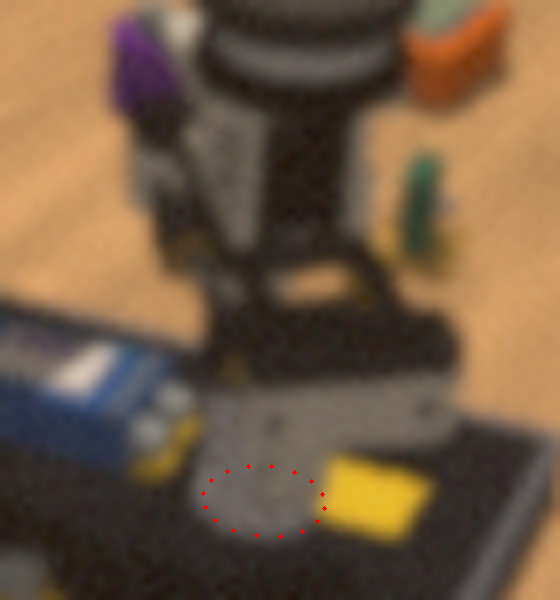

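The projected base ring lines up with the termination's base (x 195–322), so it's centred. Now I'll lower it into the circle.

```bash
python3 -m pendant '[[[0.02,-0.06,-0.3],[0,0,0],-0.5],[[0,0,-0.5],[0,0,0],-0.5],[[0,0,-0.5],[0,0,0],-0.5],[[0,0,-0.5],[0,0,0],-0.5],[[0,0,-0.4],[0,0,0],-0.5],[[0,0,-0.25],[0,0,0],-0.5],[[0,0,-0.15],[0,0,0],-0.5],[[0,0,-0.1],[0,0,0],-0.5],[[0,0,-0.1],[0,0,0],-0.5],[[0,0,-0.05],[0,0,0],-0.5]]'
python3 -m pendant '[[[0,0,-0.03],[0,0,0],-0.5],[[0,0,-0.03],[0,0,0],-0.5],[[0,0,0],[0,0,0],-0.5],[[0,0,0],[0,0,0],-0.5],[[0,0,0],[0,0,0],-0.5],[[0,0,0],[0,0,0],-0.5],[[0,0,0],[0,0,0],-0.5],[[0,0,0],[0,0,0],-0.5],[[0,0,0],[0,0,0],-0.5],[[0,0,0],[0,0,0],-0.5]]'
```

```text
time: 23.15
tool_pos: [673.4, -17.6, 52.9]
tcp_rot: [3.141, -0.001, 0.782]
contact_force: [-0.3, -0.4, -2.3]
grip_width: 45.6
finger_force: 30.0
time: 23.98
tool_pos: [673.0, -17.6, 50.8]
tcp_rot: [3.142, 0.0, 0.782]
contact_force: [0.7, 0.4, -2.5]
grip_width: 45.6
finger_force: 30.0
```

```bash
python3 -m pendant '[[[0,0,-0.03],[0,0,0],-0.5],[[0,0,-0.01],[0,0,0],-0.5],[[0,0,0],[0,0,0],-0.5],[[0,0,0],[0,0,0],0.1],[[0,0,0],[0,0,0],0.3],[[0,0,0],[0,0,0],0.3],[[0,0,0],[0,0,0],0.3],[[0,0,0.1],[0,0,0],0.3],[[0,0,0.4],[0,0,0],0.3],[[0,0,0.7],[0,0,0],0.3]]'
python3 -m pendant '[[[0,0,0.8],[0,0,0],0.3],[[0,0,0.8],[0,0,0],0.3],[[-0.26,0.85,0.4],[0,0,-0.26],0.3],[[-0.26,0.85,0],[0,0,-0.26],0.3],[[-0.26,0.85,0],[0,0,-0.26],0.3],[[-0.26,0.85,0],[0,0,-0.26],0.3],[[-0.26,0.85,0],[0,0,-0.26],0.3],[[-0.26,0.85,0],[0,0,-0.26],0.3],[[-0.26,0.85,0],[0,0,-0.26],0.3],[[-0.26,0.85,0],[0,0,-0.26],0.3]]'
python3 -m pendant '[[[-0.26,0.85,0],[0,0,-0.26],0.3],[[-0.26,0.85,0],[0,0,-0.26],0.3],[[-0.26,0.85,0],[0,0,-0.26],0.3],[[-0.26,0.85,0],[0,0,-0.26],0.3],[[-0.26,0.85,0],[0,0,-0.26],0.3],[[-0.26,0.85,0],[0,0,-0.26],0.3],[[0,0,0],[0,0,0],0.3],[[0,0,0],[0,0,0],0.3],[[0,0,0],[0,0,0],0.3],[[0,0,0],[0,0,0],0.3]]'
python3 - <<'E'
from h import *
t=bot.capture("top");s=bot.capture("scene")
c=lambda i,x,y:cv2.resize(i[y:y+100,x:x+100],None,fx=4,fy=4,interpolation=2)
cv2.imwrite("pics/g7.png",np.hstack([c(t,262,140),c(s,320,110)]))
E
```

```text
time: 24.82
tool_pos: [671.7, -17.4, 84.4]
tcp_rot: [-3.138, 0.003, 0.782]
contact_force: [1.5, 0.6, 0.3]
grip_width: 59.4
finger_force: 0.0
time: 25.65
tool_pos: [610.4, 187.7, 147.1]
tcp_rot: [3.141, -0.001, 0.53]
contact_force: [0.6, -0.3, -1.2]
grip_width: 59.7
finger_force: 0.0
time: 26.48
tool_pos: [564.4, 338.5, 146.2]
tcp_rot: [3.141, -0.001, 0.344]
contact_force: [0.3, 0.2, 0.3]
grip_width: 59.9
finger_force: 0.0
```

View pics/g7.png

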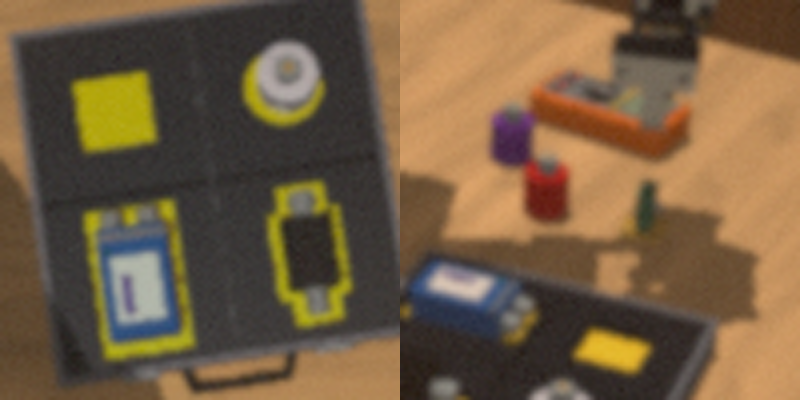

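The termination is seated: its top is at crop (288,72), and the offset is just parallax at that height. Now the waveguide.

```bash
python3 -m pendant '[[[0.02,0.02,-0.3],[0,0,0],0.3],[[0,0,-0.5],[0,0,0],0.3],[[0,0,-0.5],[0,0,0],0.3],[[0,0,-0.5],[0,0,0],0.3],[[0,0,-0.5],[0,0,0],0.3],[[0,0,-0.5],[0,0,0],0.3],[[0,0,-0.5],[0,0,0],0.3],[[0,0,-0.3],[0,0,0],0.3],[[0,0,-0.17],[0,0,0],0.3],[[0,0,0],[0,0,0],0.3]]'
python3 -m pendant '[[[0,0,0],[0,0,0],0.1],[[0,0,0],[0,0,0],-0.1],[[0,0,0],[0,0,0],-0.3],[[0,0,0],[0,0,0],-0.5],[[0,0,0],[0,0,0],-0.9],[[0,0,0],[0,0,0],-0.9],[[0,0,0],[0,0,0],-0.9],[[0,0,0],[0,0,0],-0.9],[[0,0,0],[0,0,0],-0.9],[[0,0,0],[0,0,0],-0.9]]'
```

```text
time: 27.42
tool_pos: [563.9, 339.5, 31.1]
tcp_rot: [3.141, 0.002, 0.344]
contact_force: [0.1, -0.3, -0.4]
grip_width: 59.0
finger_force: 0.0
time: 28.25
tool_pos: [564.6, 340.4, 33.2]
tcp_rot: [-3.141, -0.001, 0.345]
contact_force: [-1.1, 1.2, 5.7]
grip_width: 28.5
finger_force: 30.0
```

```bash
python3 -m pendant '[[[0,0,0.1],[0,0,0],-0.9],[[0,0,0.3],[0,0,0],-0.9],[[0,0,0.5],[0,0,0],-0.9],[[0,0,0.5],[0,0,0],-0.9],[[0,0,0.5],[0,0,0],-0.9],[[0,0,0.5],[0,0,0],-0.9],[[0,0,0],[0,0,0],-0.9],[[0,0,0],[0,0,0],-0.9],[[0,0,0],[0,0,0],-0.9],[[0,0,0],[0,0,0],-0.9]]'
python3 - <<'E'
from h import *
s=bot.capture("scene"); p=bot.get_obs()["tool_pos"]; zb=p[2]-33; a=.345
R=np.array([[np.cos(a),-np.sin(a)],[np.sin(a),np.cos(a)]])
P=[[*(p[:2]+R@[21*i,21*j]),zb] for i in(-1,0,1) for j in(-1,0,1)]
u=proj("scene",P); x,y=(u.mean(0)-[32,52]).astype(int)
g=cv2.resize(s[y:y+75,x:x+70],None,fx=8,fy=8,interpolation=2)
for q in u: cv2.circle(g,tuple(((q+.5-[x,y])*8).astype(int).tolist()),2,(0,0,255),-1)
cv2.imwrite("pics/g8.png",g); print(x,y)
E
```

```text
time: 29.08
tool_pos: [563.8, 339.6, 103.1]
tcp_rot: [3.141, 0.003, 0.345]
contact_force: [-0.4, -0.3, -1.8]
grip_width: 27.8
finger_force: 30.0
350 99
```

View pics/g8.png

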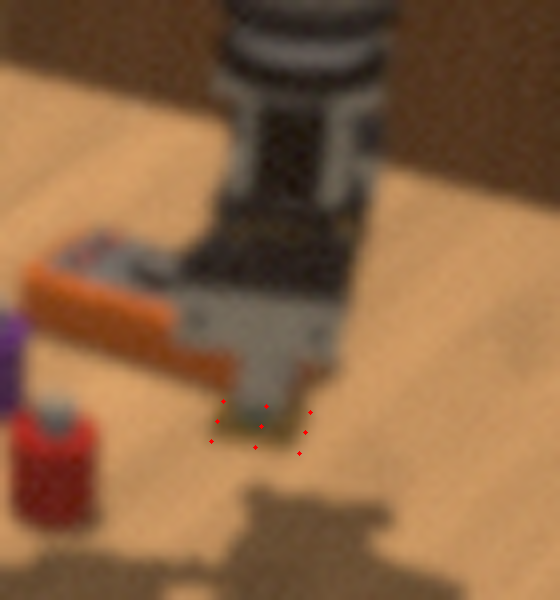

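The waveguide is held upright, and its flange (x 212–300, y 400–447) fits the projected marks. I'll carry it to the square recess.

```bash
python3 -m pendant '[[[0.2,-0.4,0.2],[0,0,-0.14],-0.9],[[0.3,-0.8,0.1],[0,0,-0.2],-0.9],[[0.32,-0.82,0],[0,0,-0.2],-0.9],[[0.32,-0.82,0],[0,0,-0.2],-0.9],[[0.32,-0.82,0],[0,0,-0.2],-0.9],[[0.32,-0.82,0],[0,0,-0.2],-0.9],[[0.32,-0.82,0],[0,0,-0.2],-0.9],[[0.32,-0.82,0],[0,0,-0.2],-0.9],[[0.3,-0.8,0],[0,0,0],-0.9],[[0.2,-0.56,0],[0,0,0],-0.9]]'
python3 -m pendant '[[[0,0,0],[0,0,0],-0.9],[[0,0,-0.3],[0,0,0],-0.9],[[0,0,-0.4],[0,0,0],-0.9],[[0,0,-0.3],[0,0,0],-0.9],[[0,0,0],[0,0,0],-0.9],[[0,0,0],[0,0,0],-0.9],[[0,0,0],[0,0,0],-0.9],[[0,0,0],[0,0,0],-0.9],[[0,0,0],[0,0,0],-0.9],[[0,0,0],[0,0,0],-0.9]]'
```

```text
time: 29.97
tool_pos: [652.9, 112.2, 113.4]
tcp_rot: [3.141, 0.0, 0.157]
contact_force: [0.2, 0.4, -1.8]
grip_width: 28.2
finger_force: 30.0
time: 30.8
tool_pos: [652.3, 115.8, 84.1]
tcp_rot: [3.141, -0.001, 0.16]
contact_force: [0.6, 0.0, -2.1]
grip_width: 28.4
finger_force: 30.0
```

```bash
python3 -m pendant '[[[0,0,-0.2],[0,0,0],-0.9],[[0,0,-0.25],[0,0,0],-0.9],[[0,0,-0.2],[0,0,0],-0.9],[[0,0,-0.15],[0,0,0],-0.9],[[0,0,-0.12],[0,0,0],-0.9],[[0,0,-0.1],[0,0,0],-0.9],[[0,0,-0.08],[0,0,0],-0.9],[[0,0,0],[0,0,0],-0.9],[[0,0,0],[0,0,0],-0.9],[[0,0,0],[0,0,0],-0.9]]'
```

```text
time: 31.63
tool_pos: [652.2, 115.7, 50.8]
tcp_rot: [3.141, -0.001, 0.16]
contact_force: [0.4, 0.2, -1.7]
grip_width: 28.2
finger_force: 30.0
```

```bash
python3 -m pendant '[[[0,0,-0.03],[0,0,0],-0.9],[[0,0,-0.03],[0,0,0],-0.9],[[0,0,0],[0,0,0],-0.9],[[0,0,0],[0,0,0],-0.9],[[0,0,0],[0,0,0],-0.9],[[0,0,0],[0,0,0],-0.9],[[0,0,0],[0,0,0],-0.9],[[0,0,0],[0,0,0],-0.9],[[0,0,0],[0,0,0],-0.9],[[0,0,0],[0,0,0],-0.9]]'
```

```text
time: 32.47
tool_pos: [652.3, 115.7, 49.1]
tcp_rot: [3.141, -0.001, 0.16]
contact_force: [-1.4, -0.8, 6.0]
grip_width: 28.2
finger_force: 30.0
```

The force has gone to +6 N, so the flange is on the floor. I'll open, rise, back off and check.

```bash
python3 -m pendant '[[[0,0,0],[0,0,0],-0.2],[[0,0,0],[0,0,0],0],[[0,0,0],[0,0,0],0],[[0,0,0],[0,0,0],0],[[0,0,0],[0,0,0],0],[[0,0,0.1],[0,0,0],0],[[0,0,0.3],[0,0,0],0],[[0,0,0.6],[0,0,0],0],[[0,0,0.8],[0,0,0],0],[[0,0,0.8],[0,0,0],0]]'
python3 -m pendant '[[[0,0,0.6],[0,0,0],0],[[-0.2,0.8,0.4],[0,0,0],0],[[-0.2,0.9,0],[0,0,0],0],[[-0.2,0.9,0],[0,0,0],0],[[-0.2,0.9,0],[0,0,0],0],[[-0.2,0.9,0],[0,0,0],0],[[-0.2,0.9,0],[0,0,0],0],[[-0.2,0.9,0],[0,0,0],0],[[0,0.5,0],[0,0,0],0],[[0,0,0],[0,0,0],0]]'
python3 - <<'E'
from h import *
t=bot.capture("top");s=bot.capture("scene")
c=lambda i,x,y:cv2.resize(i[y:y+100,x:x+100],None,fx=4,fy=4,interpolation=2)
cv2.imwrite("pics/g9.png",np.hstack([c(t,262,140),c(s,295,160)]))
E
```

```text
time: 33.3
tool_pos: [651.8, 115.6, 127.9]
tcp_rot: [3.142, 0.001, 0.16]
contact_force: [0.1, -0.1, -0.5]
grip_width: 45.9
finger_force: 0.0
time: 34.13
tool_pos: [609.1, 320.3, 157.6]
tcp_rot: [-3.14, -0.001, 0.164]
contact_force: [-0.5, -0.2, 0.4]
grip_width: 45.9
finger_force: 0.0
```

View pics/g9.png

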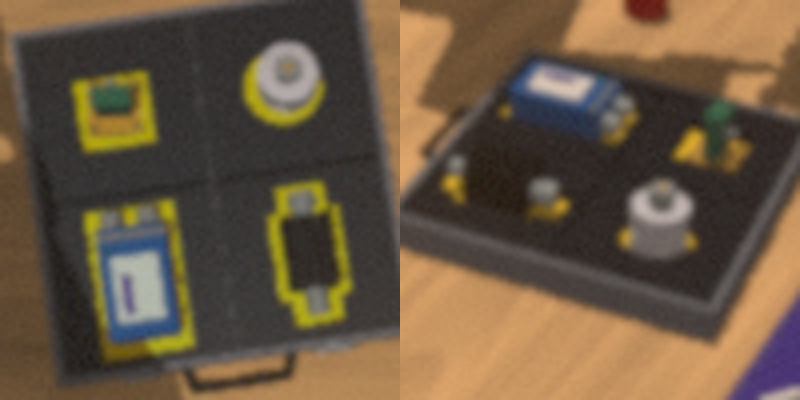

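All four parts are upright and well inside their own recesses: waveguide (115,108), termination (288,85), calmod (140,275) and attenuator (312,250) in the top crop. The arm is clear, so I'm handing in.

```bash
python3 -c "
from plant import bot
print(bot.close_job())"
```

```text
the job is handed in; nothing more can be done
None
```

I put all four kit parts back upright in their matching recesses and handed the job in after about 34 s; the last pictures show each part well inside its recess, but the hand-in gave no verdict.

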